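# Index the sample changer and load a vial

## Robot

A 6-joint arm with a two-finger parallel gripper is mounted at the origin on a cart in front of the work surface, level with it; the furniture and walls round the work are solid. World frame = base frame: x ahead of the robot, y to its left, z up, the work surface at z = 0. Lengths are in m, angles in degrees, forces in N, time in s.
With the tool pointing down it reaches from about 0.325 to 0.85 m from the base axis. Payload 15.5 kg.
Tool frame: the origin (TCP) lies midway between the tips of the shut fingers; the grasp point (between the pads) lies 19 mm behind it; z points along the fingers, y is the line along which they close (so a half turn about z gives the same grasp; the last joint's range is limited). The gripper opens to 91 mm and grips with 3 to 60 N. Pads are 32 mm wide; open, the fingers measure 118 mm over their backs; the gripper's body (76 mm by 178 mm) begins 60 mm behind the grasp point.
Start: joints at [-5.472, 28.281, 77.091, -0, 74.628, -5.472], TCP at [0.625, 0, 0.214] pointing down, gripper open.
Joint ranges: [-166.48, 166.48], [-47.26, 123.95], [12.59, 153.08], [-70.14, 250.14], [6.76, 159.57], [-176.63, 176.63]. Speed limits (degrees/s): [108.29, 108.29, 147.25, 172.46, 172.46, 172.46].

## Interface

Orientations are given as a 3x3 rotation matrix whose columns are the frame's x, y, z axes.
In Python, from bench import ctrl gives the robot as it stands. The module is installed in compiled form; this text tells all that it offers. Calls block until the motion is done:
- ctrl.goto(position, orientation): joint-space move of the TCP to a pose.
- ctrl.move_l(position, vel=0.15, ori=None, contact_N=None): straight line of the TCP; ori=None keeps the orientation; vel is the mean speed in m/s. With contact_N (N) it stops when the force on the tool has changed by that much, and returns True; else False.
- ctrl.movej(angles): joint-space move.
- ctrl.command_gripper(opening): opening from 0.0 (shut) to 1.0 (fully open); the grip force is fixed at half the most; returns when the fingers have stopped.
- ctrl.sleep(seconds).
- ctrl.ik(position, orientation): joint angles nearest the present ones, or None.
- ctrl.read_camera(name): name is "scene" or "top"; returns the picture (480x640x3 uint8, blue, green, red); there is no depth.
- ctrl.camera_params(name): a dict with "fx", "fy", "cx", "cy" (pixels), "pose" (4x4, takes a point from camera to world coordinates). Camera axes: x right, y up, looking along -z (the intrinsics and any distortion apply to the point x, -y, -z); pixel columns grow to the right and rows downward; lengths in m; the calibration is good to about 2 mm. A picture is of the moment at which its call begins. camera_params takes no time and is no camera call.
A pose or a line that the arm cannot do raises ctrl.MotionError and nothing moves.
- ctrl.sign_off(): hands the job in; it is judged then, once.
Readings, each from a call of its own:
- ctrl.current_t(): time.
- ctrl.current_q(): joint angles.
- ctrl.current_dq(): joint speeds.
- ctrl.current_effort(): joint torques, N m.
- ctrl.current_tool_pos(): TCP position.
- ctrl.current_eef_rot(): TCP orientation.
- ctrl.current_contact_force(): force on the tool from outside, world axes, zero at the start.
- ctrl.current_wrist_torque(): the same for the moment, N m.
- ctrl.current_grip_width(): opening from 0.0 (shut) to 1.0 (fully open).
- ctrl.current_grasp_force(): force on a finger pad.
Only numpy, scipy, OpenCV 4.12 (cv2) and the standard library are available. Lean on these libraries where they do the work, as an engineer would, in place of code of your own. Each camera call takes 0.05 s, during which the arm holds its last target. There are 200 camera calls.

## Task

Set the vial changer to its third station: wind its knob anticlockwise until you feel it come up against the end stop and hold it there a moment, firmly but without forcing it, then turn it clockwise exactly three clicks, never further, and let go. Then stand the single loose vial upright in the loading port, right down on the bottom, and leave the other things on the bench alone.

Things in the scene. Friction and masses are not known exactly. Their poses are not given: they have to be found in the camera images.
- changer: the vial changer, fixed to the bench: a square grey metal box 152 x 152 mm, its bare aluminium cover's top 34 mm above the bench; a round black knob stands in the middle of the cover, one loading port lies near the middle of one edge. Origin: centre of the underside; -x points from the knob to the port, z up. Inside, unseen, the knob turns a star wheel with 12 pockets, 30 degrees apart
- knob_centre (a point): on the knob's axis, 57 mm above the bench, at the middle of the part to grip (fixed to the changer, axes as changer). The knob is a ribbed cylinder 40 mm in diameter, from 37 to 72 mm above the bench, with a white pointer line on top; it turns about the vertical, clockwise seen from above counts up. Let go, the wheel stays in its seat
- port (a point): centre of the loading port's mouth in the cover's top, 34 mm above the bench, 55 mm from the knob's axis: a round hole 24 mm across through the 8 mm thick cover, with 2 mm chamfer. 28 mm below its mouth is the floor on which the vial stands, between two arms of the star wheel (about 25 mm apart)
- pocket_3 (a point): floor centre of the star wheel's third pocket, on the wheel, 55 mm from its axis, 6 mm above the bench, unseen under the cover. It lies under the port when the wheel is three clicks clockwise of seat zero
- end_stop: rubber-buffered stop (3 N/mm) inside the changer, unseen, 67 mm from the axis; a tab on the wheel meets it 0.12 rad anticlockwise of seat zero, where the torque keeps rising instead of falling off. It should feel 1.5 to 15 N for 0.2 s or more: 0.5 to 1.1 N m at the knob. From the stop, the ball first slips back to seat zero without effort (no click); the jump into seat one is click one
- knob: the knob with the star wheel it drives; origin on the axis at bench height. A spring ball seats the wheel every 30 degrees. A click takes up to 0.45 N m on leaving a seat, then less and less, and near nil once the ball has jumped into the next seat. The knob has play of over half a click on the wheel: its angle does not tell the wheel's. The wheel starts one or two clicks clockwise of seat zero
- vial: the single small glass vial with a white screw cap standing by itself on the bench, right of the changer: 20 mm in diameter, 62 mm tall, 18 to 31 g; origin: centre of the underside, z up. (Five more vials in the rack at the back stay there.)
- timer: bystander: white timer 60 x 66 x 18 mm
- tape_roll: bystander: roll of tape lying flat, 68 mm in diameter, 19 mm tall
- beaker: bystander: glass beaker 52 mm in diameter, 70 mm tall
- electrode_1: bystander: brass dome electrode 25 mm in diameter, 26 mm tall
- electrode_2: bystander: brass dome electrode 25 mm in diameter, 26 mm tall

How it is judged:
By the outcome, as a careful person would: the job done as asked, in the order asked, and still so for the second after the job is handed in, with the robot touching nothing.
It also fails if it takes over 72 s, if anything falls off the work surface, if the arm or the gripper's body presses on something with over 40 N, if the wrist force passes 120 N, or if a joint passes its speed limit or range.

## Working session

There is one attempt and no reset: what is moved stays moved. The work goes in short steps, each a Python script; the robot and the scene stay as the last script left them, time stands still between calls to the robot, and variables do not carry over. Pictures are saved under pics/ and viewed, at most 10 in all, crops included, and the job is handed in when it is done.

```bash
mkdir -p pics; python3 - <<'E'
from bench import ctrl
import cv2,numpy as np
for n in("scene","top"):
    cv2.imwrite(f"pics/{n}0.png",ctrl.read_camera(n)); p=ctrl.camera_params(n); print(n,{k:(np.round(v,4).tolist()) for k,v in p.items()})
print(ctrl.current_t(),ctrl.current_eef_rot())
E
```

```text
scene {'fx': 550.8164, 'fy': 550.8164, 'cx': 318.1702, 'cy': 239.328, 'pose': [[-0.283, 0.7004, -0.6553, -0.0556], [-0.9589, -0.1929, 0.208, 0.0749], [0.0193, 0.6872, 0.7262, 0.7571], [0.0, 0.0, 0.0, 1.0]]}
top {'fx': 527.0321, 'fy': 527.0321, 'cx': 318.6384, 'cy': 243.3171, 'pose': [[0.005, 0.9959, -0.0904, 0.4759], [-1.0, 0.0043, -0.0072, -0.1222], [-0.0067, 0.0904, 0.9959, 1.1823], [0.0, 0.0, 0.0, 1.0]]}
0.1 [[ 1.91294717e-05  9.99999407e-01 -1.08871406e-03]
 [ 9.99999997e-01 -1.90482201e-05  7.46411212e-05]
 [ 7.46203389e-05 -1.08871548e-03 -9.99999405e-01]]
```

View pics/scene0.png

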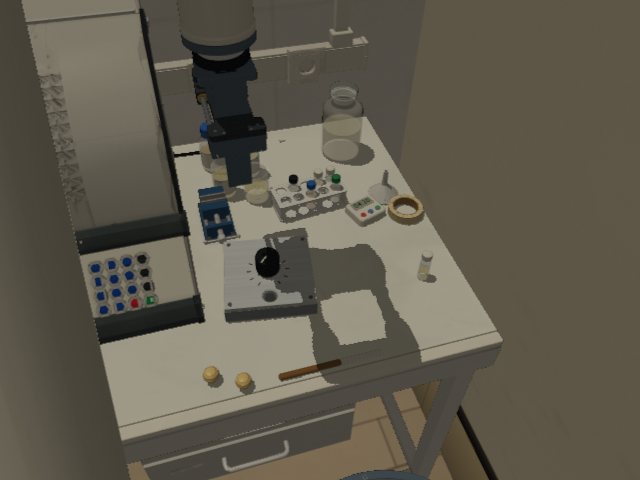

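View pics/top0.png

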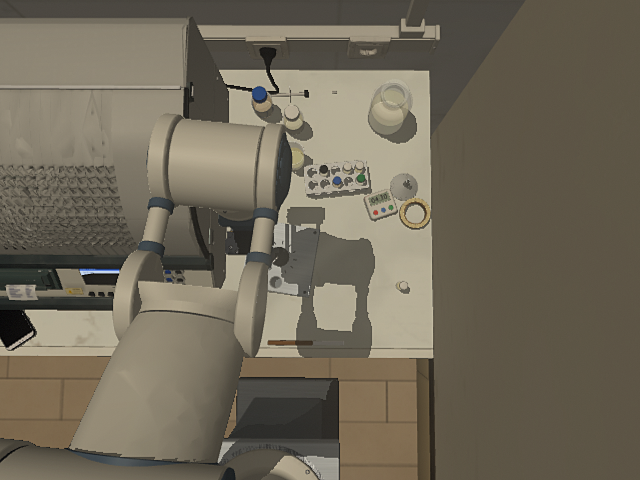

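Scene view: knob top at about (267,255), port at (270,296), vial at (425,265). Top view: the arm partly hides the changer, port at about (276,283), vial at (403,286). Next, enlarged crops.

```bash
cat > h.py <<'E'
from bench import ctrl
import cv2,numpy as np
def ray(n,u,v,z):
    p=ctrl.camera_params(n);T=np.array(p["pose"])
    d=T[:3,:3]@np.array([(u-p["cx"])/p["fx"],-(v-p["cy"])/p["fy"],-1.]);o=T[:3,3]
    return o+d*(z-o[2])/d[2]
def proj(n,P):
    p=ctrl.camera_params(n);T=np.array(p["pose"]);c=T[:3,:3].T@(np.array(P)-T[:3,3])
    return p["cx"]+p["fx"]*c[0]/-c[2],p["cy"]-p["fy"]*c[1]/-c[2]
def crop(im,x,y,w,h,s): return cv2.resize(im[y:y+h,x:x+w],None,fx=s,fy=s,interpolation=cv2.INTER_CUBIC)
E
python3 - <<'E'
from h import *
s=cv2.imread("pics/scene0.png");t=cv2.imread("pics/top0.png")
a=crop(s,215,225,110,100,5);b=crop(t,260,225,80,80,3);c=crop(s,405,240,40,48,3);d=crop(t,380,265,45,45,3)
o=np.zeros((600,800,3),np.uint8)
o[:500,:550]=a;o[:240,555:795]=b;o[245:389,555:675]=c;o[400:535,555:690]=d
cv2.imwrite("pics/c1.png",o)
E
```

```text
(no output)
```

View pics/c1.png

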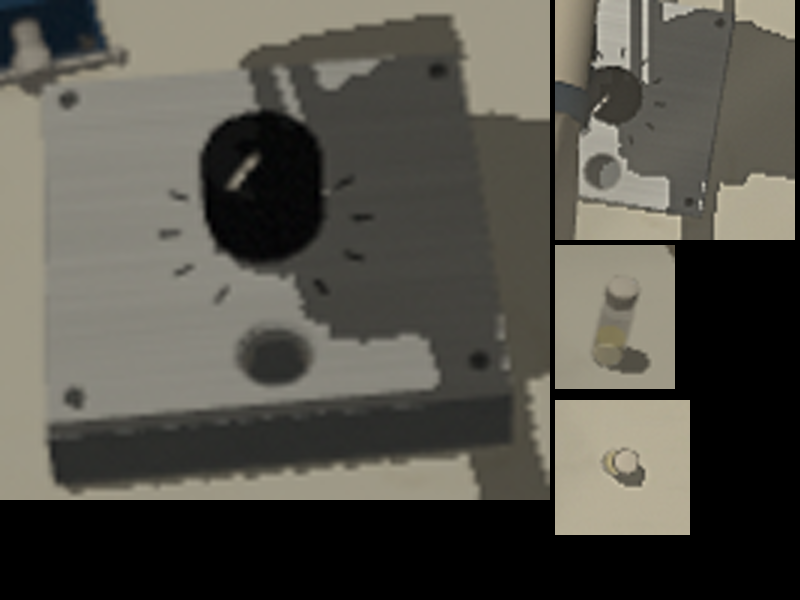

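```bash
python3 - <<'E'
from h import *
f=lambda n,x,y,ox,oy,s,z:print(n,np.round(ray(n,ox+(x+.5)/s-.5,oy+(y+.5)/s-.5,z),4))
print("knob");f("scene",262,154,215,225,5,.072);f("top",62,95,260,225,3,.072)
print("port");f("scene",273,356,215,225,5,.034);f("top",47,172,260,225,3,.034)
print("screws")
for p in((68,99),(437,70),(74,397),(479,360)):f("scene",*p,215,225,5,.034)
f("top",133,202,260,225,3,.034);f("top",164,22,260,225,3,.034)
print("vial top");f("scene",68,37,405,240,3,.062);f("top",71,61,380,265,3,.062)
print("vial bot");f("scene",51,109,405,240,3,.0)
E
```

```text
knob
scene [ 0.5499 -0.0289  0.072 ]
top [ 0.5487 -0.0335  0.072 ]
port
scene [ 0.4956 -0.0184  0.034 ]
top [ 0.4953 -0.0202  0.034 ]
screws
scene [0.6276 0.0262 0.034 ]
scene [ 0.6064 -0.1045  0.034 ]
scene [0.4967 0.0474 0.034 ]
scene [ 0.4759 -0.0832  0.034 ]
top [ 0.4739 -0.0827  0.034 ]
top [ 0.605  -0.1044  0.034 ]
vial top
scene [ 0.4934 -0.2957  0.062 ]
top [ 0.4898 -0.2939  0.062 ]
vial bot
scene [ 0.4918 -0.295  -0.    ]
```

```bash
cat >> h.py <<'E'
def R(deg): # yaw: tool y along world x turned ccw by deg
    c,s=np.cos(np.radians(deg)),np.sin(np.radians(deg))
    return np.array([[-s,c,0],[c,s,0],[0,0,-1.]])
def st(tag=""):
    print(tag,"t%.2f"%ctrl.current_t(),"F",np.round(ctrl.current_contact_force(),2),"M",np.round(ctrl.current_wrist_torque(),3),"q6 %.2f"%ctrl.current_q()[5],"w %.3f g %.1f"%(ctrl.current_grip_width(),ctrl.current_grasp_force()),flush=True)
E
python3 - <<'E'
from h import *
K=[.5507,-.0288]
ctrl.goto([*K,.13],R(0));st("above")
ctrl.move_l([*K,.040],vel=.1,contact_N=8);st("down");print(ctrl.current_tool_pos())
ctrl.command_gripper(.35);st("closing")
ctrl.command_gripper(0);st("grip");print(ctrl.current_tool_pos(),np.round(ctrl.current_q(),2))
E
```

```text
above t0.63 F [ 1.1  -0.02  1.18] M [ 0.042 -0.046 -0.015] q6 -9.19 w 1.000 g 0.0
down t1.68 F [0.37 0.07 0.65] M [ 0.072 -0.036 -0.054] q6 -9.20 w 1.002 g 0.0
[ 0.55114697 -0.02882925  0.04052491]
closing t2.52 F [ 4.43  0.72 -1.26] M [ 0.108 -0.574  0.026] q6 -9.20 w 0.430 g 30.0
grip t2.74 F [ 5.25  0.78 -2.92] M [ 0.127 -0.826 -0.007] q6 -9.20 w 0.426 g 30.0
[ 0.55120572 -0.02883218  0.04006287] [-9.200e+00  3.568e+01  9.739e+01  1.000e-02  4.688e+01 -9.200e+00]
```

```bash
cat >> h.py <<'E'
def tq(n=3):
    v=[]
    for _ in range(n): v.append(ctrl.current_wrist_torque()[2]);ctrl.sleep(.01)
    return float(np.mean(v))
E
python3 - <<'E'
from h import *
q=np.array(ctrl.current_q());q0=q[5];t0=ctrl.current_t();m=tq();print("bias",m)
while q[5]>q0-110 and ctrl.current_t()-t0<14:
    q[5]-=2 if m>-.45 else .7
    ctrl.movej(q.tolist());m=tq();F=ctrl.current_contact_force()
    print("%.2f t%.2f M%.3f F%.1f %.1f"%(q[5],ctrl.current_t(),m,F[0],F[1]),flush=True)
    if m<-.75 or np.hypot(F[0],F[1])>20: break
st();print(ctrl.current_grip_width())
E
```

```text
bias -0.02184447848071691
-11.20 t3.04 M-0.011 F3.8 1.1
-13.20 t3.32 M0.029 F3.5 1.7
-15.20 t3.59 M0.002 F4.0 1.5
-17.20 t3.87 M0.006 F4.4 0.9
-19.20 t4.14 M0.018 F5.9 1.9
-21.20 t4.42 M0.030 F5.0 1.1
-23.20 t4.69 M-0.122 F5.0 1.5
-25.20 t4.97 M-0.327 F5.2 0.7
-27.20 t5.24 M-0.243 F5.2 2.3
-29.20 t5.52 M-0.175 F5.2 1.7
-31.20 t5.79 M-0.168 F5.2 1.4
-33.20 t6.07 M-0.134 F5.6 1.2
-35.20 t6.34 M-0.054 F6.3 2.7
-37.20 t6.62 M-0.014 F6.4 2.0
-39.20 t6.89 M0.045 F5.8 2.5
-41.20 t7.17 M-0.004 F6.0 2.8
-43.20 t7.44 M-0.008 F6.4 4.0
-45.20 t7.72 M0.017 F7.0 3.3
-47.20 t7.99 M0.007 F7.7 3.6
-49.20 t8.27 M-0.000 F6.7 3.2
-51.20 t8.54 M-0.008 F6.6 3.3
-53.20 t8.82 M-0.124 F7.3 3.2
-55.20 t9.09 M-0.331 F6.9 3.7
-57.20 t9.37 M-0.273 F6.8 3.4
-59.20 t9.64 M-0.199 F6.6 2.9
-61.20 t9.92 M-0.403 F7.5 4.6
-63.20 t10.19 M-0.701 F7.4 4.4
-63.90 t10.47 M-0.795 F8.0 4.5
 t10.47 F [ 8.03  4.47 -6.51] M [ 0.793 -1.295 -0.747] q6 -63.78 w 0.428 g 30.0
0.4284583270094195
```

```bash
python3 - <<'E'
from h import *
for _ in range(3): ctrl.sleep(.15);print("hold %.3f"%tq())
q=np.array(ctrl.current_q());q0=q[5];n=0;arm=False;t0=ctrl.current_t()
while n<3 and q[5]<q0+135 and ctrl.current_t()-t0<25:
    q[5]+=2
    ctrl.movej(q.tolist());m=tq();F=ctrl.current_contact_force()
    if m>.2: arm=True
    if arm and m<.05: n+=1;arm=False
    print("%.2f t%.2f M%.3f F%.1f %.1f n%d"%(q[5],ctrl.current_t(),m,F[0],F[1],n),flush=True)
    if abs(m)>.7 and q[5]>q0+10: break
st()
E
```

```text
hold -0.776
hold -0.734
hold -0.754
-61.77 t11.27 M-0.445 F5.3 2.0 n0
-59.77 t11.54 M-0.214 F4.6 1.8 n0
-57.77 t11.82 M-0.266 F4.0 1.6 n0
-55.77 t12.09 M-0.317 F5.4 0.5 n0
-53.77 t12.37 M-0.289 F5.8 0.4 n0
-51.77 t12.64 M0.010 F4.9 -0.1 n0
-49.77 t12.92 M-0.006 F4.9 0.4 n0
-47.77 t13.19 M-0.006 F3.7 -1.4 n0
-45.77 t13.47 M-0.036 F4.0 -2.3 n0
-43.77 t13.74 M-0.006 F4.0 -2.0 n0
-41.77 t14.02 M0.006 F4.0 -3.4 n0
-39.77 t14.29 M-0.021 F2.3 -3.5 n0
-37.77 t14.57 M0.014 F2.6 -3.9 n0
-35.77 t14.84 M-0.040 F1.8 -4.8 n0
-33.77 t15.12 M-0.010 F2.0 -4.9 n0
-31.77 t15.39 M0.251 F1.3 -4.9 n0
-29.77 t15.67 M0.270 F0.8 -5.6 n0
-27.77 t15.94 M0.207 F1.0 -5.2 n0
-25.77 t16.22 M0.196 F0.9 -5.8 n0
-23.77 t16.49 M0.135 F-0.2 -4.5 n0
-21.77 t16.77 M0.090 F0.2 -5.9 n0
-19.77 t17.04 M0.054 F-0.7 -6.3 n0
-17.77 t17.32 M0.000 F-0.8 -5.5 n1
-15.77 t17.59 M-0.039 F-0.5 -6.8 n1
-13.77 t17.87 M-0.004 F-0.6 -6.2 n1
-11.77 t18.14 M-0.005 F-1.0 -5.7 n1
-9.77 t18.42 M-0.036 F-0.3 -6.6 n1
-7.77 t18.69 M-0.006 F-0.6 -6.3 n1
-5.77 t18.97 M-0.014 F-1.3 -6.1 n1
-3.77 t19.24 M-0.016 F-1.1 -6.4 n1
-1.77 t19.52 M0.263 F-2.0 -6.3 n1
0.23 t19.79 M0.283 F-1.8 -5.9 n1
2.23 t20.07 M0.248 F-2.5 -4.8 n1
4.23 t20.34 M0.202 F-2.2 -6.7 n1
6.23 t20.62 M0.157 F-1.7 -7.2 n1
8.23 t20.89 M0.087 F-2.1 -6.5 n1
10.23 t21.17 M0.041 F-1.8 -6.6 n2
12.23 t21.44 M-0.022 F-3.1 -7.0 n2
14.23 t21.72 M0.021 F-2.2 -6.8 n2
16.23 t21.99 M-0.002 F-3.0 -5.5 n2
18.23 t22.27 M-0.012 F-3.5 -5.8 n2
20.23 t22.54 M-0.001 F-3.7 -5.9 n2
22.23 t22.82 M-0.022 F-3.2 -5.1 n2
24.23 t23.09 M-0.052 F-3.1 -5.7 n2
26.23 t23.37 M0.011 F-3.6 -5.7 n2
28.23 t23.64 M0.291 F-3.0 -4.9 n2
30.23 t23.92 M0.247 F-3.4 -4.8 n2
32.23 t24.19 M0.235 F-3.1 -4.4 n2
34.23 t24.47 M0.184 F-3.5 -4.8 n2
36.23 t24.74 M0.176 F-3.8 -3.3 n2
38.23 t25.02 M0.065 F-3.2 -3.7 n2
40.23 t25.29 M0.035 F-3.7 -3.9 n3
 t25.29 F [-3.74 -3.89  0.46] M [-0.7    0.835  0.031] q6 40.17 w 0.430 g 30.0
```

```bash
python3 - <<'E'
from h import *
q=np.array(ctrl.current_q());q[5]+=3;ctrl.movej(q.tolist());print("m %.3f"%tq())
ctrl.command_gripper(.9);st("open")
p=np.array(ctrl.current_tool_pos());p[2]=.16;ctrl.move_l(p.tolist(),vel=.15);st("up")
V=[.4916,-.2945]
print(ctrl.ik([*V,.15],R(80.8)),ctrl.ik([*V,.15],R(-99.2)))
ctrl.goto([*V,.15],R(80.8));ctrl.command_gripper(.55)
ctrl.move_l([*V,.033],vel=.12,contact_N=6);st("down");print(ctrl.current_tool_pos())
cv2.imwrite("pics/s1.png",ctrl.read_camera("scene"));cv2.imwrite("pics/t1.png",ctrl.read_camera("top"))
s=cv2.imread("pics/s1.png");t=cv2.imread("pics/t1.png")
o=np.zeros((600,800,3),np.uint8)
o[:400,:440]=crop(s,215,225,110,100,4);o[:400,445:795]=crop(t,250,210,87,100,4)[:,:350] if False else cv2.copyMakeBorder(crop(t,250,210,87,100,4),0,0,0,2,0)
o[400:600,:300]=crop(s,380,215,100,66,3)[:200] if False else cv2.resize(s[215:282,380:480],(300,200))
o[400:600,310:610]=cv2.resize(t[252:319,350:450],(300,200))
cv2.imwrite("pics/c2.png",o)
E
```

```text
m 0.000
open t26.36 F [-0.28  0.02  0.31] M [ 0.05   0.091 -0.041] q6 43.17 w 0.900 g 0.0
up t27.31 F [-0.47  0.32 -0.11] M [0.014 0.057 0.025] q6 43.19 w 0.902 g 0.0
[-3.68940236e+01  2.81487596e+01  8.89679953e+01 -2.54444375e-14
  6.28832451e+01 -1.17694024e+02] [-3.68940236e+01  2.81487596e+01  8.89679953e+01 -2.54444375e-14
  6.28832451e+01  6.23059764e+01]
down t31.57 F [0.16 0.06 0.05] M [ 0.088 -0.028 -0.032] q6 -117.69 w 0.550 g 0.0
[ 0.4919701  -0.29476033  0.03363277]
```

View pics/c2.png

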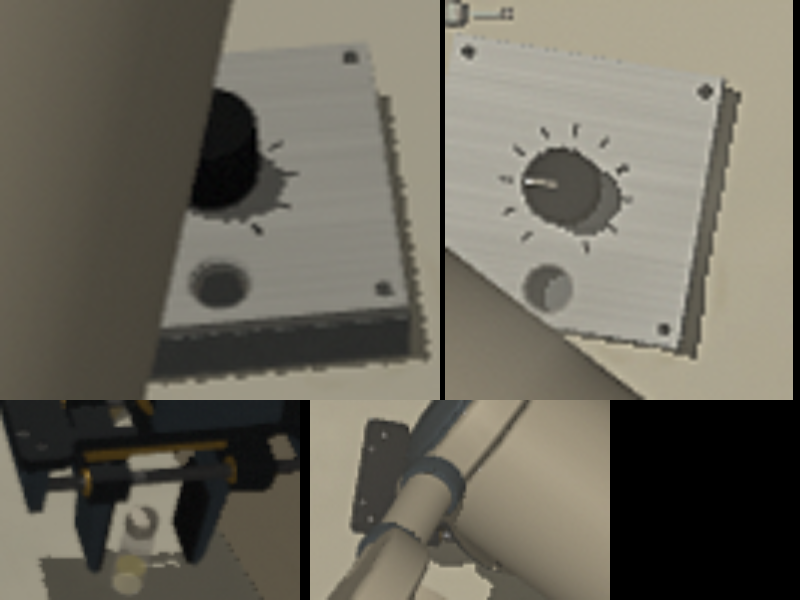

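```bash
python3 - <<'E'
from h import *
g=lambda n,x,y,ox,oy,s,z:np.round(ray(n,ox+(x+.5)/s-.5,oy+(y+.5)/s-.5,z),4)
a=g("scene",219,286,215,225,4,.034);b=g("top",103,288,250,210,4,.034);print("port",a,b)
for p in((350,57),(384,288)):print(g("scene",*p,215,225,4,.034))
for p in((23,51),(260,91),(219,329)):print(g("top",*p,250,210,4,.034))
P=(a+b)/2
ctrl.command_gripper(0);st("grip")
v=np.array(ctrl.current_tool_pos());v[2]=.12;ctrl.move_l(v.tolist(),vel=.15)
ctrl.move_l([P[0],P[1],.12],vel=.2)
ctrl.move_l([P[0],P[1],.080],vel=.1);st("over");print(P,ctrl.current_tool_pos())
s=ctrl.read_camera("scene");t=ctrl.read_camera("top")
cv2.imwrite("pics/s2.png",s);cv2.imwrite("pics/t2.png",t)
o=np.zeros((480,800,3),np.uint8)
o[:,:480]=crop(s,230,225,80,80,6);o[:320,480:]=crop(t,240,240,80,80,4)
cv2.imwrite("pics/c3.png",o)
E
```

```text
port [ 0.4949 -0.0185  0.034 ] [ 0.4961 -0.0203  0.034 ]
[ 0.6057 -0.1046  0.034 ]
[ 0.4757 -0.0835  0.034 ]
[0.6258 0.0253 0.034 ]
[ 0.6042 -0.1051  0.034 ]
[ 0.4742 -0.0836  0.034 ]
grip t32.26 F [0.65 0.37 1.32] M [ 0.102 -0.035 -0.019] q6 -117.69 w 0.202 g 30.0
over t35.07 F [-0.36  0.29 -0.32] M [ 0.081 -0.013 -0.001] q6 -89.95 w 0.207 g 30.0
[ 0.4955 -0.0194  0.034 ] [ 0.49557177 -0.01965969  0.08011189]
```

View pics/c3.png

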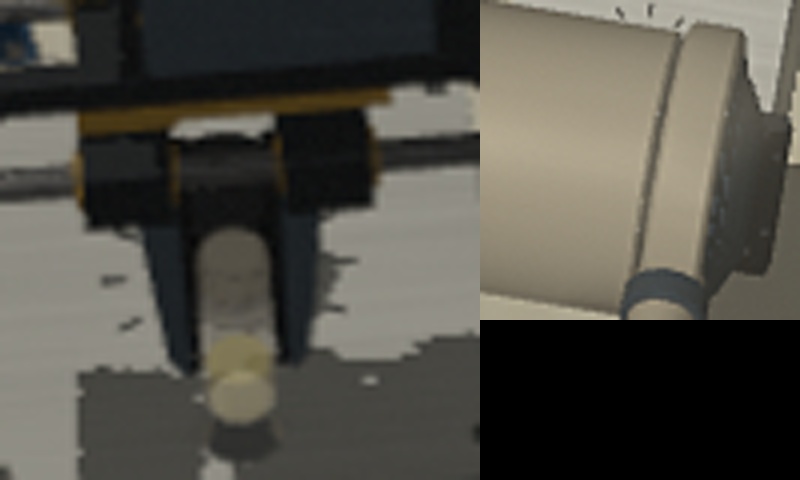

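The vial hangs upright in the fingers, its bottom centre at about scene pixel (270,291), with the port's dark mouth just below it at (270,297). I'll compare the two in the same camera, then lower it.

```bash
python3 - <<'E'
from h import *
b=ray("scene",230+241.5/6-.5,225+397.5/6-.5,.047);a=np.array([.4949,-.0185])
d=a-b[:2];print("bottom",b,"shift",d)
p=np.array(ctrl.current_tool_pos())
d=np.clip(d,-.003,.003)
p[:2]+=d;ctrl.move_l(p.tolist(),vel=.05)
p[2]=.039;c=ctrl.move_l(p.tolist(),vel=.03,contact_N=5);st("c%s"%c);print(ctrl.current_tool_pos())
E
```

```text
bottom [ 0.49556091 -0.01985871  0.047     ] shift [-0.00066091  0.00135871]
cTrue t36.08 F [ 1.51 -0.51 -1.48] M [-0.164 -0.489  0.026] q6 -89.81 w 0.207 g 30.0
[ 0.49520787 -0.0182831   0.0658717 ]
```

```bash
python3 - <<'E'
from h import *
for X in((.4962,-.0193),(.4970,-.0200),(.4965,-.0208),(.4955,-.0200)):
    p=np.array(ctrl.current_tool_pos());p[2]=.069;ctrl.move_l(p.tolist(),vel=.05)
    p[:2]=X;ctrl.move_l(p.tolist(),vel=.05);ctrl.sleep(.1);st("free")
    p[2]=.050;c=ctrl.move_l(p.tolist(),vel=.03,contact_N=5);z=ctrl.current_tool_pos()
    st("c%s"%c);print(X,z,flush=True)
    if z[2]<.060: break
E
```

```text
free t36.68 F [ 0.46  0.11 -0.77] M [ 0.131 -0.057 -0.005] q6 -89.92 w 0.201 g 30.0
cFalse t37.47 F [ 0.36  0.83 -0.85] M [ 0.088 -0.088 -0.015] q6 -89.92 w 0.204 g 30.0
(0.4962, -0.0193) [ 0.4962614  -0.01932013  0.05003242]
```

```bash
python3 - <<'E'
from h import *
p=np.array(ctrl.current_tool_pos());p[2]=.0365
c=ctrl.move_l(p.tolist(),vel=.025,contact_N=6);ctrl.sleep(.1);st("c%s"%c);print(ctrl.current_tool_pos())
E
```

```text
cTrue t38.03 F [1.38 0.66 0.79] M [ 0.154 -0.176  0.011] q6 -89.92 w 0.205 g 30.0
[ 0.4961561  -0.01923396  0.03856688]
```

```bash
python3 - <<'E'
from h import *
ctrl.command_gripper(.45);st("open")
p=np.array(ctrl.current_tool_pos());p[2]=.16;ctrl.move_l(p.tolist(),vel=.12);st("up")
ctrl.goto([.50,-.22,.22],R(60));st()
s=ctrl.read_camera("scene");t=ctrl.read_camera("top")
o=np.zeros((480,800,3),np.uint8)
o[:,:480]=crop(s,220,230,96,96,5);o[:320,480:]=crop(t,240,230,80,80,4)
cv2.imwrite("pics/c4.png",o)
E
```

```text
open t38.57 F [ 0.16 -1.14  0.11] M [ 0.057 -0.004  0.002] q6 -89.92 w 0.450 g 0.0
up t39.73 F [ 0.26  0.01 -0.72] M [ 0.092 -0.036 -0.029] q6 -89.92 w 0.448 g 0.0
 t40.58 F [-0.04  0.24 -0.22] M [ 0.059 -0.075  0.009] q6 -90.01 w 0.452 g 0.0
```

View pics/c4.png

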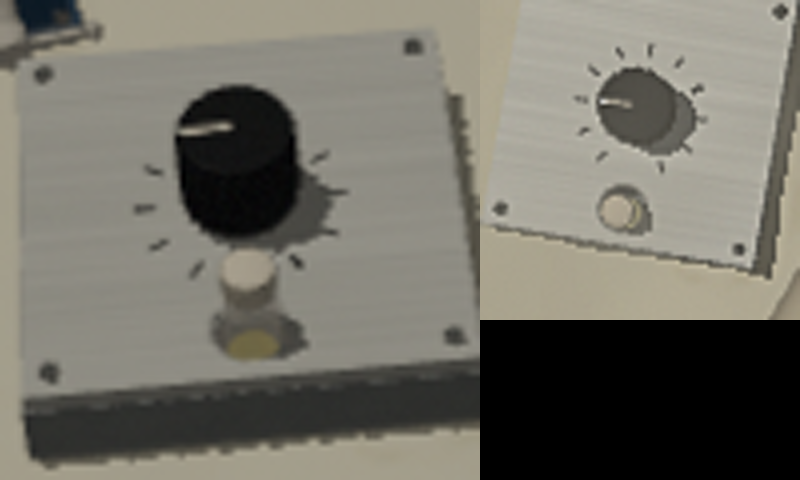

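The vial stands in the port, its cap centre at about scene pixel (269,284). I'll check the cap height, then hand in.

```bash
python3 - <<'E'
from h import *
for z in(.06,.068,.076): print(z,proj("scene",[.4956,-.0190,z]),proj("top",[.4956,-.019,z]))
print(220+247.5/5-.5,230+270.5/5-.5, 240+138/4-.5,230+211/4-.5)
print(ctrl.sign_off())
E
```

```text
0.06 (np.float64(268.8639375604465), np.float64(285.84407710702635)) (np.float64(273.6733609163649), np.float64(281.63085411990915))
0.068 (np.float64(268.63542656752577), np.float64(282.7141275562869)) (np.float64(273.3257254418067), np.float64(281.56254646212807))
0.076 (np.float64(268.40388231015436), np.float64(279.5426309246686)) (np.float64(272.9730737812272), np.float64(281.4932531629405))
269.0 283.6 274.0 282.25
the job is handed in; nothing more can be done
None
```

Job handed in at about 41 s: I held the knob against the end stop at about 0.75 N m, turned it clockwise exactly three clicks and let go, then stood the vial upright on the bottom of the loading port. Nothing else on the bench was handled.

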